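# Lock the inspection camera onto its keyhole mount

### The job

Mount the inspection camera on the fixture: lower its blue keyhole plate gently over the two screw heads until it lies flat, lens pointing away from the red lock pin, then slide it along that way until it is fully home and the red pin springs up behind it. Press only lightly (at most about 40 N), do not disturb the other things on the table, and let go of the camera.

Things in the scene. Friction and masses are not known exactly. Their poses are not given: they have to be found in the camera images.
- camera: Loose white inspection camera fixed on a blue keyhole plate, 0.3 to 0.45 kg together. Origin: centre of the plate's underside; x along the lens, z up. Plate 100 (x) x 100 (y) x 5 mm. Lens reaches to x = 56 mm. In the entry position (screw heads in the entry holes) the origin is 15 mm behind (-x of) the screw line, 45 mm above the fixture's origin; fully home 10 mm ahead of it.
- camera_grip (a point): Middle of the white camera body, 30 mm above the plate's underside, axes as the camera's. The body is a block 66 (x) x 40 (y) mm, its top 20 mm above this point: pinch it across y from above.
- keyhole (a point): Left (+y) keyhole of the plate: centre of its entry hole, at camera x = 15, y = 33 mm, plate underside. A twin lies at y = -33 mm. Entry hole 27 (x) x 16 (y) mm, corners cut; from it a slot 9.5 mm wide with a 45 degree lead-in runs towards camera -x. A screw at the slot's closed end has its axis 25 mm from this point: so far the plate slides along +x.
- fixture: Fixture bolted to the table: dark foot 200 (x) x 170 (y) mm, on it a two-way slide, aluminium flat top 170 x 146 mm, 45 mm up. Origin: centre of the underside, z up. The plate slides along +x, lens to +x. The slide with screws and pin is clamped off centre, up to 10 mm either way along y and 5 mm along x: this offset is NOT in this pose; see or feel it. It does not give.
- screws_nominal (a point): Point on the fixture's flat top (45 mm up) midway between its two dark screws IF the slide were centred; truly up to 10 mm off along y, 5 mm along x. Screws 66 mm apart along y (33 mm either side): shanks 7 mm across, heads 12 mm across, chamfered, from 7 to 11 mm above the flat top (2 mm play over the 5 mm plate). Axes as the fixture's.
- lock_pin (a joint): Red round-topped spring pin, 8 mm across, in the flat top 45.5 mm behind (-x of) the screw line, midway between the screws in y. Value: how far it is pressed down (m): 0 = up, 7 mm above the flat top; 0.007 = flush, under the plate. Spring 1.1 N at first, 2.7 N flush. It springs up behind the plate's rear edge in the last 1.5 mm of the slide, where the slot ends stop the plate hard.
- screwdriver: Bystander: a screwdriver lying on the table; origin under its middle.
- jar: Bystander: a clear capped jar, 44 mm across, 60 mm high.
- parts_tray: Bystander: a shallow blue parts tray, 90 x 120 x 25 mm.
- lens: Bystander: a black spare lens standing upright, 40 mm across, 42 mm high.
- carton_a: Bystander: a blue carton, 70 x 100 x 50 mm.
- ring_light: Bystander: a white ring light lying flat, 64 mm across, 14 mm high.
- wrench: Bystander: a wrench lying on the table.
There are look-alikes about, which are no part of the job. What is shaped like the camera but green is not meant.

How it is judged:
On the way, in this order (a step that is already met when the one before it is completed fails the run):
1. the plate lies flat on the cross slide with both screw heads through its entry holes, pressing the red pin down (z of camera in the frame of fixture between 0.0425 and 0.0475 m and angle between camera's own z axis and vertical below 0.05 rad and angle between the x axis of camera and the x axis of fixture, either way round below 0.14 rad and y of camera in the frame of fixture between -0.014 and 0.014 m and x of camera in the frame of fixture between -0.029 and 0 m and value of joint lock_pin above 0.004 m), for 0.2 s.
2. the plate has been slid fully home and the red pin stands up behind it (z of camera in the frame of fixture between 0.0425 and 0.0475 m and angle between camera's own z axis and vertical below 0.05 rad and angle between the x axis of camera and the x axis of fixture, either way round below 0.14 rad and y of camera in the frame of fixture between -0.014 and 0.014 m and x of camera in the frame of fixture between 0.003 and 0.017 m and value of joint lock_pin below 0.0015 m), for 0.2 s.
At the end, for the whole second after the job is handed in: Camera plate flat on the cross slide (height within 2.5 mm, tilt under 0.05 rad), under both heads, fully home along the fixture's +x (origin x 3 to 17 mm, y within 14 mm, aligned within 0.14 rad), red pin up (pressed under 1.5 mm), released and at rest (all of step 2 and linear speed of camera below 0.01 m/s and contact force between the fingers and camera below 0.1 N); the robot touches nothing.
It fails at once if the plate is pressed against the screws, pin or cross slide with more than 50 N (contact force between camera and fixture above 50 N).
It fails at once if the robot itself presses on the fixture with more than 50 N (contact force between any of the fingers, the arm and fixture above 50 N).
It fails at once if another thing on the table is moved by more than 30 mm (distance of any of screwdriver, jar, parts_tray, lens, carton_a, ring_light, wrench from where it was at the start of the episode above 0.03 m).
It also fails if it takes over 61 s, if anything falls off the work surface, if the arm or the gripper's body presses on something with over 40 N, if the wrist force passes 120 N, or if a joint passes its speed limit or range.

### The arm

A 6-joint arm with a two-finger parallel gripper is mounted at the origin on the work surface. World frame = base frame: x ahead of the robot, y to its left, z up, the work surface at z = 0. Lengths are in m, angles in rad, forces in N, time in s.
With the tool pointing down it reaches from about 0.275 to 0.75 m from the base axis. Payload 10.2 kg.
Tool frame: the origin (TCP) lies at the very end of the fingers, on their centre line; the grasp point (between the pads) lies 19 mm behind it; z points along the fingers, y is the line along which they close (so a half turn about z gives the same grasp; the last joint's range is limited). The gripper opens to 88 mm and grips with 3 to 60 N. Pads are 18 mm wide; open, the fingers measure 123 mm over their backs; the gripper's body (75 mm by 187 mm) begins 45 mm behind the grasp point.
Start: joints at [-1.427, 0.313, 1.498, -0, 1.331, -0.223], TCP at [0.188, -0.49, 0.239] pointing down, gripper open.
Joint ranges: [-2.94, 2.94], [-0.97, 2.17], [0.19, 2.56], [-1.23, 4.37], [0.02, 3.11], [-2.88, 2.88]. Speed limits (rad/s): [2.39, 2.39, 3.01, 3.14, 3.14, 3.14].

### API

Orientations are given as a unit quaternion [x, y, z, w].
In Python, from rig import env gives the robot as it stands.
- The arm moves only by the tool carry_out, never from a script. Its argument "rows" is a list that holds one entry, the list of rows, each a list of 7 numbers: the turn, a rotation vector about the tool's x, y, z in degrees, then the shift along the tool's x, y, z in mm, then the opening, from 0 (shut) to 1 (fully open). In form: [[[ax, ay, az, x, y, z, fingers], ...]]. A call has 1 to 20 rows; each row shifts and turns the commanded pose from where the row before left it, along the tool's axes as they then stand; what a row does not reach is not made up. A row lasts 1/8 s, in which the tool goes at most 62.5 mm and 10.7 degrees, less where a joint would pass 70% of its speed; a pose out of reach is approached as far as the arm can. A call with a gripper value outside its range is refused whole. The fingers move at their own pace and stop on an object; "squeeze" is the grip in N (left out, the last holds). Time passes only in rows, so rows that do not move let the fingers close. It gives the time, the measured TCP pose, the force, the opening and the grip force at its end, in the units of the state.
- env.state(): the state, without advancing time (a new reading comes with each control period).
- env.read_camera(name): name is "scene" or "top" or "wrist"; returns a dict with "frame" (384x512x3 uint8, blue, green, red), "fx", "fy", "cx", "cy" (pixels), "R" (3x3) and "t" (3): a world point X has camera coordinates R X + t. Camera axes: x right, y down, z forward; pixel columns grow to the right and rows downward; lengths in m; the calibration is good to about 2 mm. A picture is of the moment at which its call begins. There is no depth.
- env.job_done(): hands the job in; it is judged then, once.
Trained networks look in a picture, given as the dict that the camera call returned (one of the last four; its "shot" number tells which), for a name from the list of things; names that differ only in an ending like _2 or _b are one class to them, and where a whole thing is asked for, a point or a joint stands for the part that bears it (a point fixed in the world has none). Each returns a list of dicts, best first, with "score" (0 to 1); they miss things now and then, are a little off and sometimes report something else, mostly with a low value. They report only what shows in the picture. A call takes as long as a camera call. They do not tell look-alikes from the thing itself.
- env.outline_of(picture, label): "region" (384x512 bool, what is visible of it) and "box" ([left, top, right, bottom] in pixels, round what is visible of it).
The state is a dict: "t": time; "qpos": joint angles; "dq": joint speeds; "effort": joint torques, N m; "ee_pos": TCP position; "tcp_rot": TCP orientation; "ft_force": force on the tool from outside, world axes, zero at the start; "moment": the same for the moment, N m; "width": finger opening in m; "grasp_force": force on a finger pad.
Only numpy, scipy, OpenCV 4.12 (cv2) and the standard library are available. Lean on these libraries where they do the work, as an engineer would, in place of code of your own. Each camera call takes 0.05 s, during which the arm holds its last target. There are 200 camera calls.

## Working session

There is one attempt and no reset: what is moved stays moved. The work goes in short steps, Python scripts to look and compute and a tool call to move; the robot and the scene stay as the last step left them, time stands still between calls to the robot, and variables do not carry over. Pictures are saved under pics/ and viewed, at most 10 in all, crops included, and the job is handed in when it is done.

Besides the shell and the picture viewer there is one more tool, called in YAML: its name, and indented under it one key for each argument. carry_out: Moves the arm, as the interface text tells. Its arguments: {"type":"object","properties":{"rows":{"type":"array","items":{"type":"array","items":{"type":"array","items":{"type":"number"}}}},"squeeze":{"type":"number"}},"required":["rows"]}

```bash
ls; mkdir -p pics; python3 - <<'E'
from rig import env
import cv2, numpy as np
s=env.state(); print(s['t'],s['ee_pos'],s['tcp_rot'],s['width'])
ims=[]
for n in ['scene','top']:
    p=env.read_camera(n); ims.append(p['frame'])
    print(n,p['fx'],p['fy'],p['cx'],p['cy'],np.round(p['R'],4).tolist(),np.round(p['t'],4).tolist())
    for l in ['camera','fixture','lock_pin']:
        for d in env.outline_of(p,l)[:3]: print(n,l,round(d['score'],2),d['box'])
    cv2.imwrite(f'pics/{n}0.png',cv2.resize(p['frame'],(800,600)))
E
```

```text
pics
0.0 [ 0.1882458  -0.48982867  0.23814088] [ 9.83227426e-01  1.82382568e-01  3.09468332e-05 -6.53710813e-04] 0.08823560432877661
scene 378.92250931186464 378.92250931186464 255.0052163929725 198.77949713237575 [[0.6322, 0.7747, -0.0111], [0.5613, -0.4677, -0.6828], [-0.5342, 0.4254, -0.7305]] [-0.297, -0.2707, 1.5046]
scene camera 0.72 [109.2, 186.4, 142.4, 214.4]
scene camera 0.58 [213.1, 214.6, 254.4, 251.5]
scene lock_pin 0.67 [271.1, 150.5, 342.3, 205.8]
top 475.96039362088135 475.96039362088135 261.7674564011612 188.16602821507706 [[0.02, -0.9998, 0.0015], [-0.9943, -0.02, -0.1049], [0.1049, 0.0006, -0.9945]] [-0.0194, 0.5161, 1.621]
top camera 0.71 [286.3, 162.1, 320.6, 195.1]
top camera 0.64 [337.7, 262.2, 373.4, 298.6]
top camera 0.57 [268.2, 103.1, 315.9, 119.3]
top fixture 0.63 [175.2, 157.6, 233.1, 218.0]
```

View pics/top0.png

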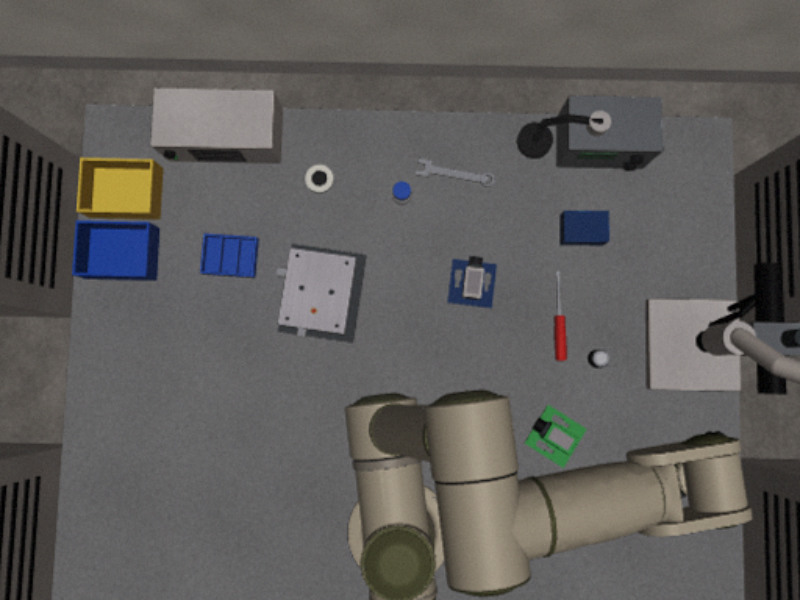

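View pics/scene0.png

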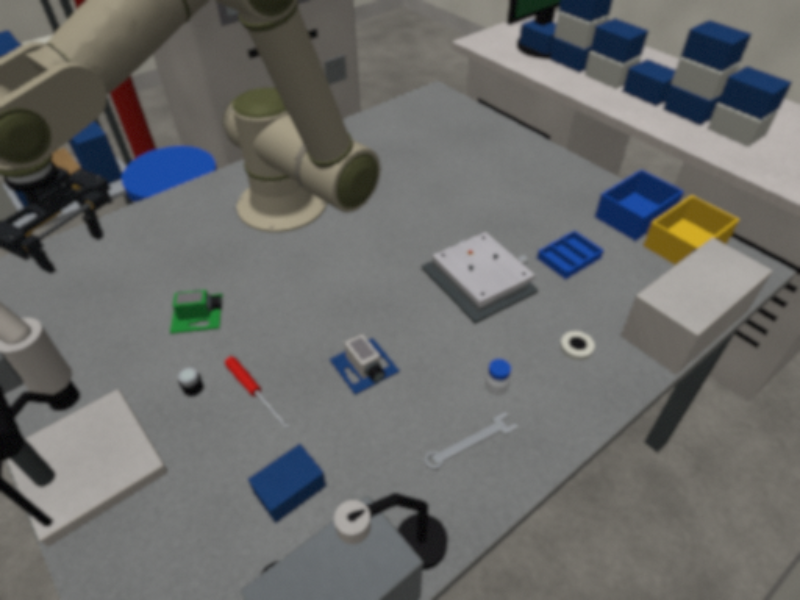

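The top view shows two camera-shaped things. The blue-plated one at (472,283) has its lens up-image. The green one at (555,435) is the look-alike. Blue matches the description. The fixture is at (320,290), with the red pin at (313,310) and dark screws at (302,288) and (332,292). I'll check both in an enlarged crop.

```bash
cat > h.py <<'E'
from rig import env
import cv2, numpy as np
def world(p,u,v,z):
    d=p['R'].T@np.array([(u-p['cx'])/p['fx'],(v-p['cy'])/p['fy'],1.]); c=-p['R'].T@p['t']
    return c+d*(z-c[2])/d[2]
def hsv(p): return cv2.cvtColor(p['frame'],cv2.COLOR_BGR2HSV)
def comps(m,amin=3):
    n,l,s,c=cv2.connectedComponentsWithStats(m.astype(np.uint8)); 
    return [(s[i,4],c[i],l==i) for i in range(1,n) if s[i,4]>=amin]
E
python3 - <<'E'
from h import *
p=env.read_camera('top'); h=hsv(p)
f=p['frame']
a=cv2.resize(f[140:230,170:330],(800,450),interpolation=cv2.INTER_CUBIC); cv2.imwrite('pics/crop.png',a)
blue=(h[...,0]>100)&(h[...,0]<125)&(h[...,1]>120); blue[:150]=0;blue[210:]=0;blue[:,:275]=0;blue[:,330:]=0
for n,c,m in comps(blue,30):
    r=cv2.minAreaRect(np.argwhere(m)[:,::-1].astype(np.float32)); print('plate',n,r,[world(p,*q,0.005).round(4)[:2].tolist() for q in cv2.boxPoints(r)],world(p,*r[0],.005))
red=(h[...,1]>120)&((h[...,0]<12)|(h[...,0]>172)); red[:,:170]=0;red[:,240:]=0
for n,c,m in comps(red): print('pin',n,c,world(p,*c,.05))
g=cv2.cvtColor(f,cv2.COLOR_BGR2GRAY)
top=(g>120);top[:150]=0;top[225:]=0;top[:,:175]=0;top[:,240:]=0
for n,c,m in comps(top,200):
    r=cv2.minAreaRect(np.argwhere(cv2.morphologyEx(m.astype(np.uint8),cv2.MORPH_OPEN,np.ones((9,9))))[:,::-1].astype(np.float32)); print('top',n,r,world(p,*r[0],.045),[world(p,*q,0.045).round(4)[:2].tolist() for q in cv2.boxPoints(r)])
    hull=cv2.fillConvexPoly(np.zeros_like(g),cv2.boxPoints(r).astype(int),1)
    for n,c,mm in comps((hull>0)&(g<110),2): print('dark',n,c,world(p,*c,.056).round(4))
E
```

```text
plate 344 ((301.8230895996094, 180.9154052734375), (27.659744262695312, 27.163606643676758), 7.125016689300537) [[0.5045, -0.0957], [0.6003, -0.1062], [0.59, -0.2031], [0.4944, -0.1921]] [ 0.54715417 -0.14929336  0.005     ]
pin 4 [200.5 198.5] [0.47435701 0.1988844  0.05      ]
top 2045 ((202.1699981689453, 185.80999755859375), (42.42640686035156, 49.073211669921875), 8.13010311126709) [0.51847523 0.19527165 0.045     ] [[0.4438, 0.2763], [0.6118, 0.2588], [0.5939, 0.1135], [0.4262, 0.1325]]
dark 25 [183.64 164.  ] [0.591  0.2597 0.056 ]
dark 6 [191.5 159. ] [0.6088 0.2334 0.056 ]
dark 6 [198.5 160. ] [0.6059 0.2094 0.056 ]
dark 6 [205.5 161. ] [0.6029 0.1853 0.056 ]
dark 5 [189.6 163.2] [0.5942 0.2394 0.056 ]
dark 6 [212.5 162. ] [0.5999 0.1613 0.056 ]
dark 6 [219.5 163. ] [0.5969 0.1372 0.056 ]
dark 3 [225. 164.] [0.5939 0.1183 0.056 ]
dark 6 [221.5 168. ] [0.5798 0.1299 0.056 ]
dark 33 [179.90909091 187.57575758] [0.5097 0.2694 0.056 ]
dark 10 [192.5 183.8] [0.5235 0.227  0.056 ]
dark 12 [211.5 186.5] [0.5156 0.1621 0.056 ]
dark 7 [200.         198.71428571] [0.4731 0.1998 0.056 ]
dark 4 [183.5 203.5] [0.4557 0.2551 0.056 ]
dark 5 [177.2 205.8] [0.4475 0.2762 0.056 ]
dark 5 [215. 208.] [0.4426 0.1479 0.056 ]
dark 3 [182. 208.] [0.4404 0.2596 0.056 ]
dark 2 [188.5 209. ] [0.4374 0.2375 0.056 ]
dark 2 [195.5 210. ] [0.4345 0.2137 0.056 ]
dark 4 [203.5 211. ] [0.4317 0.1865 0.056 ]
dark 4 [210.5 212. ] [0.4287 0.1628 0.056 ]
dark 3 [217. 213.] [0.4258 0.1407 0.056 ]
```

View pics/crop.png

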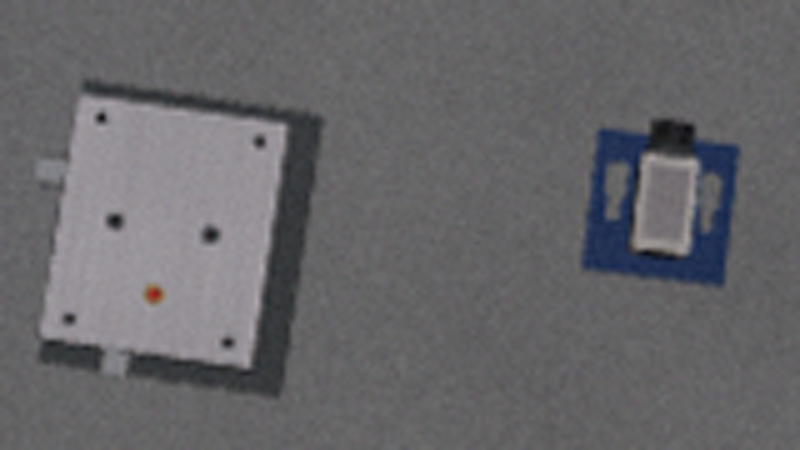

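The crop confirms it: the blue plate's keyholes flank the white body, with the lens up-image (world +x). The fixture has its screws ahead of the red pin, also towards +x, so no half turn is needed. Both are yawed about -6.5°. I'll move above the camera.

carry_out:
  rows:
    - [[0,0,9.2,0,0,0,1],[0,0,9.2,0,0,0,1],[0,0,9.1,0,0,0,1],[0,0,0,26,-31,0,1],[0,0,0,27,-32,0,1],[0,0,0,26,-31,0,1],[0,0,0,27,-32,0,1],[0,0,0,26,-31,0,1],[0,0,0,27,-32,0,1],[0,0,0,26,-32,0,1],[0,0,0,27,-32,0,1],[0,0,0,26,-32,0,1],[0,0,0,27,-32,0,1],[0,0,0,26,-31,0,1],[0,0,0,27,-32,0,1],[0,0,0,0,0,0,1],[0,0,0,0,0,0,1]]

```text
t: 2.58
ee_pos: [0.5468, -0.1488, 0.2386]
tcp_rot: [0.998, -0.057, -0.0, 0.0]
ft_force: [0.1, 0.4, 0.3]
width: 0.0884
grasp_force: 0.0
```

```bash
cat >> h.py <<'E'
from scipy.spatial.transform import Rotation as Ro
def tool():
    s=env.state(); R=Ro.from_quat(s['tcp_rot']).as_matrix()
    print('t',round(s['t'],2),'tcp',s['ee_pos'].round(4) if hasattr(s['ee_pos'],'round') else s['ee_pos'],'yaw',np.degrees(np.arctan2(R[1,0],R[0,0])).round(2),'zaxis',R[:,2].round(4),'F',np.round(s['ft_force'],2),'w',s['width'])
    return s,R
E
python3 - <<'E'
from h import *
tool()
p=env.read_camera('wrist'); cv2.imwrite('pics/w1.png',p['frame']); print(p['fx'],p['R'].round(3).tolist(),(-p['R'].T@p['t']).round(3))
h=hsv(p)
blue=(h[...,0]>100)&(h[...,0]<125)&(h[...,1]>120)
for n,c,m in comps(blue,300):
    r=cv2.minAreaRect(np.argwhere(m)[:,::-1].astype(np.float32)); print('plate',n,r,[world(p,*q,0.005).round(4)[:2].tolist() for q in cv2.boxPoints(r)],world(p,*r[0],.005))
E
```

```text
t 2.58 tcp [ 0.5468 -0.1488  0.2386] yaw -6.49 zaxis [-5.e-04 -1.e-04 -1.e+00] F [0.06 0.39 0.29] w 0.08839273660126933
288.5120250942031 [[-0.114, -0.994, -0.001], [-0.951, 0.109, 0.29], [-0.288, 0.034, -0.957]] [ 0.621 -0.157  0.386]
plate 624 ((71.5, 9.0), (18.0, 43.0), 90.0) [[0.7624, 0.0612], [0.7568, 0.0121], [0.739, 0.0171], [0.7447, 0.067]] [0.75080199 0.03932649 0.005     ]
plate 6301 ((460.0, 33.5), (67.0, 102.0), 90.0) [[0.7155, -0.3481], [0.7021, -0.4643], [0.6295, -0.4745], [0.6437, -0.3511]] [ 0.67378524 -0.40940739  0.005     ]
plate 1042 ((229.5, 161.0), (72.0, 25.0), 90.0) [[0.6021, -0.1083], [0.5984, -0.1403], [0.5017, -0.1282], [0.5057, -0.0937]] [ 0.55373709 -0.11788111  0.005     ]
plate 1019 ((279.0, 160.5), (71.0, 24.0), 90.0) [[0.5947, -0.1723], [0.5912, -0.203], [0.4955, -0.1958], [0.4993, -0.1627]] [ 0.54689485 -0.18361338  0.005     ]
```

View pics/w1.png

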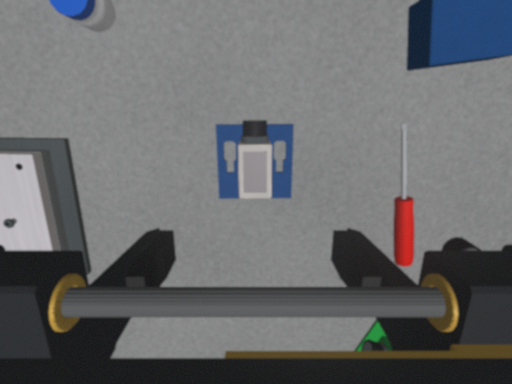

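The wrist view has the blue plate at (255,161), square with the tool and with nothing beneath the fingers. Its centre is about (0.5485, -0.150). I'll grip with the fingertips 19 mm up so they clear the screw heads later.

carry_out:
  rows:
    - [[0,0,0,1.8,1,26,1],[0,0,0,0,0,26,1],[0,0,0,0,0,26,1],[0,0,0,0,0,26,1],[0,0,0,0,0,26,1],[0,0,0,0,0,26,1],[0,0,0,0,0,26,1],[0,0,0,0,0,18,1],[0,0,0,0,0,12,1],[0,0,0,0,0,7.5,1],[0,0,0,0,0,0,1],[0,0,0,0,0,0,0.3],[0,0,0,0,0,0,0.3],[0,0,0,0,0,0,0.3],[0,0,0,0,0,0,0.3],[0,0,0,0,0,0,0.3],[0,0,0,0,0,0,0.3]]
  squeeze: 25

```text
t: 4.75
ee_pos: [0.5488, -0.1497, 0.0193]
tcp_rot: [0.998, -0.057, 0.0, 0.0]
ft_force: [-0.2, -0.4, 0.4]
width: 0.0397
grasp_force: 25.0
```

carry_out:
  rows:
    - [[0,0,0,0,0,-10,0.3],[0,0,0,0,0,-30,0.3],[0,0,0,0,0,-30,0.3],[0,0,0,0,0,-30,0.3],[0,0,0,0,0,-30,0.3],[0,0,0,0,0,-30,0.3],[0,0,0,-4,-9,-30,0.3],[0,0,0,-14,-28,-30,0.3],[0,0,0,-14,-28,0,0.3],[0,0,0,-14,-28,0,0.3],[0,0,0,-14,-28,0,0.3],[0,0,0,-14,-28,0,0.3],[0,0,0,-14,-28,0,0.3],[0,0,0,-14,-28,0,0.3],[0,0,0,-14,-28,0,0.3],[0,0,0,-14,-28,0,0.3],[0,0,0,-14,-28,0,0.3],[0,0,0,-14,-28,0,0.3],[0,0,0,-10,-22,0,0.3],[0,0,0,0,0,0,0.3]]

```text
t: 7.25
ee_pos: [0.4194, 0.207, 0.2395]
tcp_rot: [0.998, -0.055, -0.0, -0.0]
ft_force: [-0.7, -0.4, -3.2]
width: 0.0399
grasp_force: 25.0
```

```bash
python3 - <<'E'
from h import *
s,R=tool()
p=env.read_camera('wrist'); f=p['frame']
def proj(X): c=p['R']@X+p['t']; return p['fx']*c[0]/c[2]+p['cx'],p['fy']*c[1]/c[2]+p['cy']
print(proj(np.array([.5196,.1946,.056])))
h=hsv(p); g=cv2.cvtColor(f,cv2.COLOR_BGR2GRAY)
red=(h[...,1]>120)&((h[...,0]<12)|(h[...,0]>172))
for n,c,m in comps(red,5): print('pin',n,c,world(p,*c,.05).round(4))
for n,c,m in comps(g<70,10):
    if n<500: print('dark',n,c.round(1),world(p,*c,.056).round(4))
cv2.imwrite('pics/w2.png',f)
E
```

```text
t 7.25 tcp [0.4194 0.207  0.2395] yaw -6.35 zaxis [-2.e-04  1.e-04 -1.e+00] F [-0.75 -0.4  -3.16] w 0.03993690515404745
(np.float64(254.2193744347144), np.float64(79.75786286152612))
pin 34 [255.5        121.70588235] [0.4757 0.198  0.05  ]
dark 391 [91.7 31.1] [0.5845 0.355  0.056 ]
dark 17 [310.4   7.1] [0.581  0.1311 0.056 ]
dark 12 [183.1 202.4] [0.3913 0.2955 0.056 ]
dark 13 [322.1 209.1] [0.364  0.1286 0.056 ]
dark 11 [184.1 215. ] [0.375  0.2972 0.056 ]
dark 56 [176.8 292.8] [0.2661 0.327  0.056 ]
```

View pics/w2.png

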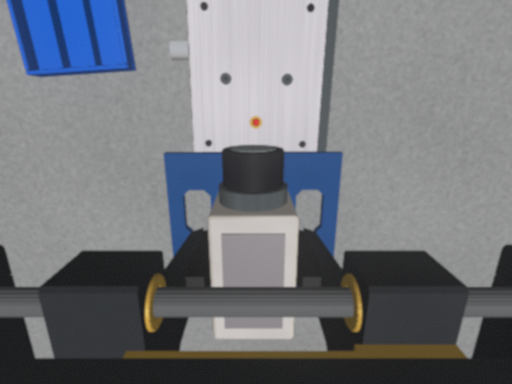

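The wrist view shows the screws at (226,78) and (287,79), the pin at (256,122), and the held plate's front edge at row 152, columns 165 to 341. I'll refine these numerically.

```bash
python3 - <<'E'
from h import *
s,R=tool(); p=env.read_camera('wrist'); f=p['frame']; g=cv2.cvtColor(f,cv2.COLOR_BGR2GRAY).astype(float); h=hsv(p)
S=[]
for u0,v0 in [(226,78),(287,79)]:
    w=g[v0-12:v0+13,u0-12:u0+13]; m=w<130; vv,uu=np.nonzero(m); u,v=uu.mean()+u0-12,vv.mean()+v0-12
    S.append(world(p,u,v,.055)); print(m.sum(),u,v,S[-1].round(4))
mid=(S[0]+S[1])/2; d=S[0]-S[1]; yaw=np.degrees(np.arctan2(-d[0],d[1])); print('mid',mid.round(4),'sep',np.linalg.norm(d),'yaw',yaw)
pin=world(p,255.5,121.7,.051); e=mid-pin; print('pin-mid',np.linalg.norm(e),np.degrees(np.arctan2(e[1],e[0])))
blue=(h[...,0]>100)&(h[...,0]<125)&(h[...,1]>120); blue[:140]=0; 
zt=s['ee_pos'][2]-.0193+.005
r=blue[154:170]; L=[np.nonzero(q)[0].min() for q in r]; Rr=[np.nonzero(q)[0].max()+1 for q in r]; print(L,Rr)
col=[np.nonzero(blue[:,c])[0].min() for c in (175,185,195,205,300,310,320,330)]; print(col)
v=np.mean(col)
A,B=world(p,L[0]-.5,154,zt),world(p,Rr[0]-.5,154,zt); F=world(p,253,v-.5,zt)
for n,X in (('L',A),('R',B),('front',F)): print(n,(R.T@(X-s['ee_pos']))*1000)
for n,X in (('mid',mid),('pin',pin)): print(n,(R.T@(X-s['ee_pos']))*1000)
E
```

```text
t 7.3 tcp [0.4199 0.2063 0.2394] yaw -6.41 zaxis [-0.e+00 -2.e-04 -1.e+00] F [ 0.27 -0.24 -2.41] w 0.039643132603274615
78 224.42307692307693 78.78205128205128 [0.5247 0.2253 0.055 ]
80 285.7875 79.525 [0.5165 0.1599 0.055 ]
mid [0.5206 0.1926 0.055 ] sep 0.06589193468918939 yaw -7.109411188079345
pin-mid 0.044835750633747944 -5.742038001842126
[np.int64(165), np.int64(165), np.int64(165), np.int64(165), np.int64(165), np.int64(165), np.int64(165), np.int64(165), np.int64(165), np.int64(166), np.int64(166), np.int64(166), np.int64(166), np.int64(166), np.int64(166), np.int64(166)] [np.int64(342), np.int64(342), np.int64(341), np.int64(341), np.int64(341), np.int64(341), np.int64(341), np.int64(341), np.int64(341), np.int64(341), np.int64(341), np.int64(341), np.int64(341), np.int64(340), np.int64(340), np.int64(340)]
[np.int64(153), np.int64(153), np.int64(154), np.int64(154), np.int64(153), np.int64(153), np.int64(153), np.int64(153)]
L [ 48.74386284 -49.70907294  14.28756535]
R [48.66447379 49.85777209 14.31157914]
front [49.40955978  0.08310326 14.2995679 ]
mid [101.63156112   2.28312281 184.40259932]
pin [ 56.97765353   2.80158083 188.40313348]
```

carry_out:
  rows:
    - [[0,0,0,16,0.4,10,0.3],[0,0,0,18,0.5,18,0.3],[0,0,0,18,0.5,18,0.3],[0,0,0,18,0.5,18,0.3],[0,0,0,16.6,0.4,18,0.3],[0,0,0,0,0,18,0.3],[0,0,0,0,0,18,0.3],[0,0,0,0,0,18,0.3],[0,0,0,0,0,12,0.3],[0,0,0,0,0,6,0.3],[0,0,0,0,0,0,0.3],[0,0,0,0,0,0,0.3]]

```text
t: 8.85
ee_pos: [0.5063, 0.1941, 0.0858]
tcp_rot: [0.998, -0.057, 0.001, -0.0]
ft_force: [-0.3, 0.0, -3.0]
width: 0.0399
grasp_force: 25.0
```

```bash
python3 - <<'E'
from h import *
s,R=tool(); p=env.read_camera('wrist'); np.save('w3.npy',p['frame'])
cv2.imwrite('pics/w3.png',cv2.resize(p['frame'][130:270,150:360],(800,533),interpolation=cv2.INTER_CUBIC))
def proj(X): c=p['R']@X+p['t']; return p['fx']*c[0]/c[2]+p['cx'],p['fy']*c[1]/c[2]+p['cy']
# predicted screw heads (tool frame) and hole centres
for y in (-33,33):
    for n,X in (('hole',np.array([15,y,14.3])),('head',np.array([15,y,s['ee_pos'][2]*1000-56]))):
        u,v=proj(s['ee_pos']+R@X/1000); print(n,y,round(u,1),round(v,1),'crop',round((u-150)*3.81),round((v-130)*3.81))
E
```

```text
t 8.85 tcp [0.5063 0.1941 0.0858] yaw -6.48 zaxis [ 1.1e-03  1.0e-04 -1.0e+00] F [-0.3   0.   -3.03] w 0.03986764841121774
hole -33 197.6 210.3 crop 181 306
head -33 202.0 201.9 crop 198 274
hole 33 308.3 210.2 crop 603 306
head 33 303.9 201.9 crop 586 274
```

View pics/w3.png

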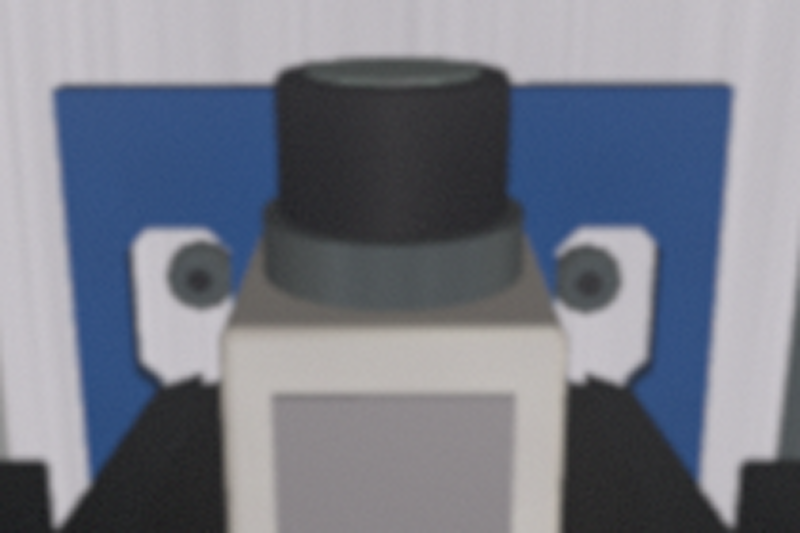

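The heads at (200,275) and (587,278) show through both entry holes, within 0.5 mm of where I predicted them. I'll lower gently with a 0.4° yaw trim.

carry_out:
  rows:
    - [[0,0,0.4,0,0.2,3,0.3],[0,0,0,0,0,3,0.3],[0,0,0,0,0,3,0.3],[0,0,0,0,0,2,0.3],[0,0,0,0,0,2,0.3],[0,0,0,0,0,2,0.3],[0,0,0,0,0,0,0.3],[0,0,0,0,0,0,0.3]]

```text
t: 9.9
ee_pos: [0.506, 0.194, 0.0704]
tcp_rot: [0.998, -0.06, 0.0, -0.0]
ft_force: [-1.3, -0.7, -2.4]
width: 0.0398
grasp_force: 25.0
```

carry_out:
  rows:
    - [[0,0,0,0,0,1,0.3],[0,0,0,0,0,1,0.3],[0,0,0,0,0,1,0.3],[0,0,0,0,0,1,0.3],[0,0,0,0,0,0.8,0.3],[0,0,0,0,0,0.5,0.3],[0,0,0,0,0,0,0.3],[0,0,0,0,0,0,0.3]]

```text
t: 10.9
ee_pos: [0.506, 0.1939, 0.065]
tcp_rot: [0.998, -0.06, 0.0, -0.0]
ft_force: [1.1, -0.8, -0.7]
width: 0.0395
grasp_force: 25.0
```

carry_out:
  rows:
    - [[0,0,0,0,0,0.3,0.3],[0,0,0,0,0,0.3,0.3],[0,0,0,0,0,0.2,0.3],[0,0,0,0,0,0,0.3],[0,0,0,0,0,0,0.3],[0,0,0,0,0,0,0.3]]

```text
t: 11.65
ee_pos: [0.5059, 0.1939, 0.0642]
tcp_rot: [0.998, -0.06, 0.0, 0.0]
ft_force: [-1.1, -0.6, 3.4]
width: 0.0399
grasp_force: 25.0
```

The plate is seated, with a net upward force of about 6 N. I'll slide along +x.

carry_out:
  rows:
    - [[0,0,0,1,0,0,0.3],[0,0,0,2,0,0,0.3],[0,0,0,2,0,0,0.3],[0,0,0,2,0,0,0.3],[0,0,0,2,0,0,0.3],[0,0,0,2,0,0,0.3],[0,0,0,0,0,0,0.3]]

```text
t: 12.52
ee_pos: [0.5174, 0.1926, 0.0642]
tcp_rot: [0.998, -0.06, 0.001, -0.0]
ft_force: [-0.4, 0.7, 2.7]
width: 0.0396
grasp_force: 25.0
```

carry_out:
  rows:
    - [[0,0,0,2,0,0,0.3],[0,0,0,2,0,0,0.3],[0,0,0,2,0,0,0.3],[0,0,0,2,0,0,0.3],[0,0,0,2,0,0,0.3],[0,0,0,1,0,0,0.3],[0,0,0,0,0,0,0.3],[0,0,0,0,0,0,0.3]]

```text
t: 13.52
ee_pos: [0.5283, 0.1912, 0.0642]
tcp_rot: [0.998, -0.06, 0.001, -0.0]
ft_force: [2.1, 0.4, 1.5]
width: 0.0398
grasp_force: 25.0
```

Slid 22.5 mm with no resistance. I'll now feel for the stop in half-millimetre steps.

carry_out:
  rows:
    - [[0,0,0,0.5,0,0,0.3],[0,0,0,0.5,0,0,0.3],[0,0,0,0.5,0,0,0.3],[0,0,0,0.5,0,0,0.3],[0,0,0,0,0,0,0.3],[0,0,0,0,0,0,0.3]]

```text
t: 14.28
ee_pos: [0.5291, 0.1911, 0.0642]
tcp_rot: [0.998, -0.06, -0.001, 0.0]
ft_force: [-5.3, -0.1, 8.3]
width: 0.0397
grasp_force: 25.0
```

carry_out:
  rows:
    - [[0,0,0,0.5,0,-0.3,0.3],[0,0,0,0.5,0,0,0.3],[0,0,0,0,0,0,0.3],[0,0,0,0,0,0,0.3]]

```text
t: 14.78
ee_pos: [0.5305, 0.1909, 0.0642]
tcp_rot: [0.998, -0.06, -0.0, 0.0]
ft_force: [-4.2, 1.2, 2.8]
width: 0.0393
grasp_force: 25.0
```

```bash
python3 - <<'E'
from h import *
s,R=tool(); p=env.read_camera('scene'); f=p['frame']
c=p['R']@s['ee_pos']+p['t']; u,v=int(p['fx']*c[0]/c[2]+p['cx']),int(p['fy']*c[1]/c[2]+p['cy']); print(u,v)
a=cv2.resize(f[v-40:v+40,u-50:u+50],(800,640),interpolation=cv2.INTER_CUBIC)[:600]
cv2.imwrite('pics/s4.png',a)
h=hsv(p); red=(h[...,1]>120)&((h[...,0]<12)|(h[...,0]>172))
for n,c,m in comps(red,1): print(n,c,world(p,*c,.05).round(3))
E
```

```text
t 14.78 tcp [0.5305 0.1909 0.0642] yaw -6.89 zaxis [-7.e-04 -0.e+00 -1.e+00] F [-4.24  1.2   2.75] w 0.039259734688254215
311 166
1553 [73.45202833 46.48615583] [-0.886 -0.074  0.05 ]
217 [154.16589862 239.4516129 ] [ 0.453 -0.355  0.05 ]
1 [  7. 315.] [ 0.427 -0.744  0.05 ]
```

View pics/s4.png

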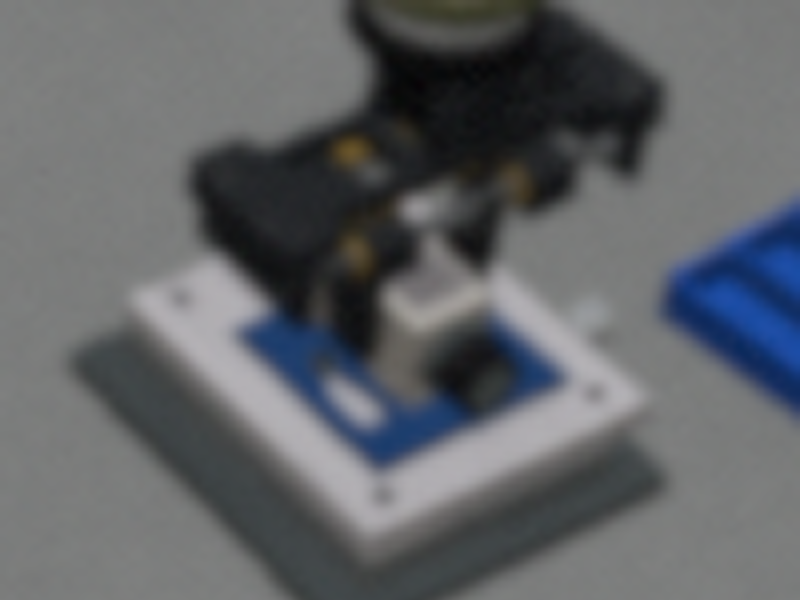

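The scene view shows the plate flat, with the near head at the rear of its slot at crop (318,365). The pin is hidden. Travel so far is 24.8 mm, so I'll press on until the stop is firm.

carry_out:
  rows:
    - [[0,0,0,0.5,0,-0.2,0.3],[0,0,0,0.5,0,0,0.3],[0,0,0,0.5,0,0,0.3],[0,0,0,0,0,0,0.3],[0,0,0,0,0,0,0.3]]

```text
t: 15.45
ee_pos: [0.5309, 0.1909, 0.0642]
tcp_rot: [0.998, -0.06, -0.002, 0.0]
ft_force: [-8.4, 1.2, 4.3]
width: 0.0397
grasp_force: 25.0
```

carry_out:
  rows:
    - [[0,0,0,0.7,0,0,0.3],[0,0,0,0.7,0,0,0.3],[0,0,0,0.6,0,0,0.3],[0,0,0,0,0,0,0.3],[0,0,0,0,0,0,0.3]]

```text
t: 16.08
ee_pos: [0.5312, 0.1909, 0.0642]
tcp_rot: [0.998, -0.06, -0.004, 0.0]
ft_force: [-19.5, 1.1, 12.3]
width: 0.04
grasp_force: 25.0
```

The stop is firm: -19 N for almost no motion. I'll relax the preload, release and rise.

carry_out:
  rows:
    - [[0,0,0,-1.5,0,0,0.3],[0,0,0,-0.7,0,0,0.3],[0,0,0,0,0,0,0.3],[0,0,0,0,0,0,0.6],[0,0,0,0,0,0,0.6],[0,0,0,0,0,0,0.6],[0,0,0,0,0,0,0.6],[0,0,0,0,0,-6,0.6],[0,0,0,0,0,-15,0.6],[0,0,0,0,0,-30,0.6],[0,0,0,0,0,-30,0.6],[0,0,0,0,0,-30,0.6],[0,0,0,-20,0,-30,0.6],[0,0,0,-30,0,-20,0.6],[0,0,0,-30,0,0,0.6],[0,0,0,-30,0,0,0.6],[0,0,0,-20,0,0,0.6],[0,0,0,0,0,0,0.6]]

```text
t: 18.32
ee_pos: [0.4025, 0.2066, 0.2268]
tcp_rot: [0.998, -0.06, 0.001, -0.0]
ft_force: [-0.6, 0.5, 0.3]
width: 0.0529
grasp_force: 0.0
```

```bash
python3 - <<'E'
from h import *
s,R=tool(); p=env.read_camera('wrist'); f=p['frame']; h=hsv(p)
red=(h[...,1]>120)&((h[...,0]<12)|(h[...,0]>172))
for n,c,m in comps(red,3): print('pin',n,c,world(p,*c,.05).round(4))
cv2.imwrite('pics/w5.png',cv2.resize(f[0:250,120:420],(720,600),interpolation=cv2.INTER_CUBIC))
E
```

```text
t 18.32 tcp [0.4025 0.2066 0.2268] yaw -6.84 zaxis [ 1.7e-03  4.0e-04 -1.0e+00] F [-0.56  0.53  0.27] w 0.05292836061357603
pin 39 [252.87179487 106.87179487] [0.4755 0.1981 0.05  ]
```

View pics/w5.png

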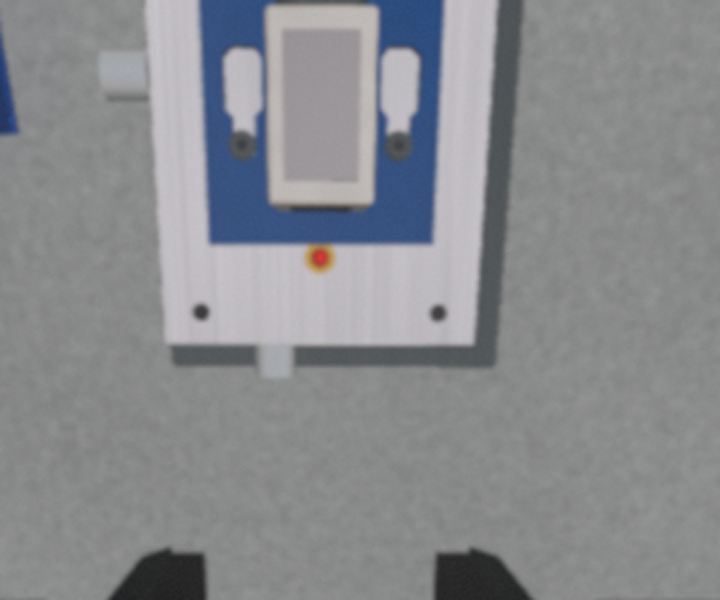

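The plate is home, with both heads at the closed slot ends at (242,145) and (399,145). The red pin is fully clear behind the rear edge at (319,258), so I'll hand in.

```bash
python3 -c "
from rig import env
print(env.job_done())"
```

```text
the job is handed in; nothing more can be done
None
```

The camera is mounted fully home with the red pin up behind it and the gripper clear, and the job is handed in; no verdict came back.

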